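Fit the missing shelf label at the test station

TASK

The stack of test-kit cartons on the bench shelf has no label: take the wide label holder off the front wall of the tray and push it straight down over the shelf's front lip, centred in front of those cartons, feeling its sprung tongue go down behind the lip until the holder is fully home. The sticky pad in its slot needs pressure to take, so keep gripping the holder and pressing it down firmly, and finish like that, without letting go or easing off. Leave the other label holder and everything else as it stands.

Things in the scene. Friction and masses are not known exactly. Their poses are not given: they have to be found in the camera images.
- label_wide: Wide label holder, about 60 g (varies): white upright card frame over a clip slot that is open below. Origin: middle of the slot's roof, the point that comes to rest on the lip's top; own z up, y along its width, x through its thickness (label side -x, tongue side +x). It starts pushed over the tray's front wall, as thick as the shelf's lip; it lifts off against a few newtons.
- wide_frame (a point): Middle of the wide holder's card frame, 29 mm above its origin. The frame is 84 mm wide (y), 50 mm tall and 8 mm thick (x), its underside 4 mm above the origin; pinch it across its thickness from above.
- tongue_wide (a joint): Sprung tongue of the wide holder's slot, rad: 0 free, about 0.1 with a 4 mm lip in the slot. Tongue at +x, 24 mm below the roof; rigid front skirt at -x, 27 mm; both flare apart at the foot, so the mouth takes a lip whose middle is at own x -3 to +1 mm. Going on, the tongue resists with up to about 9 N over the last 22 mm; then the roof stops hard on the lip.
- pad_wide: The sticky pad of the wide holder, 6 x 80 mm, 2 mm thick: its underside is the slot's roof, at the holder's origin. It has to be pressed on the lip's top edge.
- label_place (a point): Point on the top edge of the shelf's lip straight in front of the middle of the test-kit cartons, 130 mm above the table; x into the shelf (away from the robot), y along the lip, z up. Lip 4 mm thick, rounded top, rising 30 mm above the board; cartons' front 60 mm behind it. Home, the holder's origin is at this point and its axes agree with this point's.
- bench_shelf: Grey-painted sheet-steel bench shelf, fixed, 220 mm deep (x) and 430 mm wide (y), board top 100 mm above the table, upturned front lip to 130 mm, lip middle 108 mm in front (-x) of the origin. Origin: middle of its foot on the table. Three lots of stock stand on it 135 mm apart; nothing on it is higher than 185 mm.
- stock_kits: Two flat white cartons of test kits stacked on the shelf, together 112 mm wide (y), 105 mm deep and 64 mm high, fixed; the only stock with no label holder on the lip in front of it. Origin: middle of its underside, 113 mm behind the lip.
- stock_tubes: White rack of capped tubes on the shelf, fixed, 105 mm wide, 65 mm high, with its own 84 mm label holder already on the lip in front of it. Origin: middle of its underside.
- stock_swabs: Grey open bin of wrapped swabs on the shelf, fixed, 110 mm wide, 55 mm high, with its own 84 mm label holder already on the lip in front of it. Origin: middle of its underside.
- supply_tray: Grey open plastic tray, fixed, 160 mm deep (x), 240 mm wide (y), walls 62 mm high and 4 mm thick. Origin: middle of its underside. The two loose label holders hang on its front (-x) wall 55 mm either side of the middle, which is which varies.
- label_narrow: The narrow label holder, on the same tray wall: as the wide one but 50 mm wide. Leave it.
- swab_pack: White carton 75 x 100 x 35 mm in the tray, loose. Origin: middle of its underside. Leave it.
- cassette_a: White test cassette, 70 x 20 x 5 mm, loose on the table. Leave it.
- cassette_b: Another white test cassette, 70 x 20 x 5 mm, loose on the table. Leave it.
- pump_bottle: Clear pump bottle of hand gel, 68 mm across, 194 mm high, loose on the table. Origin: middle of its underside. Leave it.
- timer: White bench timer 60 x 65 x 22 mm, loose on the table. Leave it.
- tube_cup: White cup with tubes standing in it, 60 mm across, 87 mm high, loose on the table. Leave it.

How it is judged (in metres and radians):
At the end, for the whole second after the job is handed in: The wide holder straddles the lip before the cartons: slot roof within 2 mm of the lip's top, 3 mm front to back, 15 mm along the lip of the cartons' middle; within 0.07 rad of upright and 0.08 of square; at rest, held by the fingers, its pad pressed on the lip with over 4 N (x of label_wide in the frame of label_place between -0.003 and 0.003 m and y of label_wide in the frame of label_place between -0.015 and 0.015 m and z of label_wide in the frame of label_place between -0.003 and 0.002 m and angle between label_wide's own z axis and vertical below 0.07 rad and angle between the x axis of label_wide and the x axis of label_place, either way round below 0.08 rad and contact force between pad_wide and bench_shelf above 4 N and contact force between the fingers and label_wide above 4 N and linear speed of label_wide below 0.01 m/s); the arm keeps its last pose, push and grip.
It fails at once if the narrow label holder or the carton in the tray is moved more than 20 mm (distance of any of label_narrow, swab_pack from where it was at the start of the episode above 0.02 m).
It fails at once if a test cassette is moved more than 20 mm (distance of any of cassette_a, cassette_b from where it was at the start of the episode above 0.02 m).
It fails at once if the pump bottle, the timer or the tube cup is moved more than 20 mm (distance of any of pump_bottle, timer, tube_cup from where it was at the start of the episode above 0.02 m).
It also fails if it takes over 45 s, if anything falls off the work surface, if the arm or the gripper's body presses on something with over 40 N, if the wrist force passes 120 N, or if a joint passes its speed limit or range.

ROBOT

A 6-joint arm with a two-finger parallel gripper is mounted at the origin on the work surface. World frame = base frame: x ahead of the robot, y to its left, z up, the work surface at z = 0. Lengths are in m, angles in degrees, forces in N, time in s.
With the tool pointing down it reaches from about 0.375 to 0.9 m from the base axis. Payload 3.1 kg.
Tool frame: the origin (TCP) lies on the centre line of the jaws, within the pads' length; the fingertips stand 8 mm ahead of it and the grasp point (between the pads) lies 11 mm behind it; z points along the fingers, y is the line along which they close (so a half turn about z gives the same grasp; the last joint's range is limited). The gripper opens to 87 mm and grips with 3 to 60 N. Pads are 19 mm wide; open, the fingers measure 117 mm over their backs; the gripper's body (75 mm by 190 mm) begins 51 mm behind the grasp point.
Start: joints at [57.21, 30.224, 82.088, -0, 67.689, -10.227], TCP at [0.24, 0.577, 0.231] pointing down, gripper open.
Joint ranges: [-176.69, 176.69], [-43.24, 126.21], [12.49, 139.97], [-82, 262], [0, 151.66], [-163.58, 163.58]. Speed limits (degrees/s): [159.86, 159.86, 180, 180, 180, 180].

INTERFACE

Orientations are given as a 3x3 rotation matrix whose columns are the frame's x, y, z axes.
In Python, from rig import * gives the robot as it stands.
- The arm moves only by the tool step_arm, never from a script. Its argument "targets" is a list of rows, each a list of 5 numbers: the opening, from -1 (shut) to 1 (fully open), then the shift along the world's x, y, z normalised to -1 to 1, where 1 is 0.25 m, then the turn about the world's z normalised to -1 to 1, where 1 is 180 degrees. In form: [[fingers, x, y, z, turn], ...]. A call has 1 to 20 rows; each row is the pose to reach, as a shift and turn from the pose commanded when the call began, turning the shorter way round; what a row does not reach only later rows make up. A row lasts 1/10 s, in which the tool goes at most 50 mm and 8.59 degrees, less where a joint would pass 70% of its speed; a pose out of reach is approached as far as the arm can. A call with a number of a shift or a turn outside -1 to 1 is refused whole. A call with a gripper value outside its range is refused whole. The fingers move at their own pace and stop on an object; the grip force is fixed at half the most. Time passes only in rows, so rows that repeat a pose let the fingers close. It gives the time, the measured TCP pose, the force, the opening and the grip force at its end, in the units of the state.
- read_state(): the state, without advancing time (a new reading comes with each control period).
- capture(name): name is "side" or "top" or "wrist"; returns a dict with "color" (384x512x3 uint8, red, green, blue), "mtx" (3x3 intrinsics, pixels), "k1" (the pictures are not rectified: a ray, as slopes to the right and down, at radius r is drawn at 1 + k1 r^2 times it, then the intrinsics apply), "pose" (4x4, takes a point from camera to world coordinates). Camera axes: x right, y down, z forward; pixel columns grow to the right and rows downward; lengths in m; the calibration is good to about 2 mm. A picture is of the moment at which its call begins. There is no depth.
- hand_in(): hands the job in; it is judged then, once.
The state is a dict: "time_s": time; "joint_positions": joint angles; "qvel": joint speeds; "tau": joint torques, N m; "position": TCP position; "tcp_rot": TCP orientation; "force": force on the tool from outside, world axes, zero at the start; "moment": the same for the moment, N m; "opening": opening from 0.0 (shut) to 1.0 (fully open); "grasp_force": force on a finger pad.
Only numpy, scipy, OpenCV 4.12 (cv2) and the standard library are available. Lean on these libraries where they do the work, as an engineer would, in place of code of your own. Each camera call takes 0.05 s, during which the arm holds its last target. There are 200 camera calls.

## Working session

There is one attempt and no reset: what is moved stays moved. The work goes in short steps, Python scripts to look and compute and a tool call to move; the robot and the scene stay as the last step left them, time stands still between calls to the robot, and variables do not carry over. Pictures are saved under pics/ and viewed, at most 10 in all, crops included, and the job is handed in when it is done.

Besides the shell and the picture viewer there is one more tool, called after "Emit:" as a command line: name --pt "numbers of a row" for each row, then --argument value for the rest. step_arm: Moves the arm, as the interface text tells. Scaled input: -1 to 1 covers 0.25 m each way for a shift and 180 degrees each way for a turn. Its arguments: {"type":"object","properties":{"targets":{"type":"array","items":{"type":"array","items":{"type":"number"}}}},"required":["targets"]}

```bash
mkdir -p pics
cat > h.py <<'E'
from rig import *
import numpy as np, cv2, json
def snap(n,f):
    c=capture(n); cv2.imwrite(f'pics/{f}.png',c['color'][:,:,::-1]); np.savez(f'pics/{f}.npz',mtx=c['mtx'],k1=c['k1'],pose=c['pose']); return c
def ray(f,u,v):
    c=np.load(f'pics/{f}.npz'); K=c['mtx']
    d=np.array([float(c['k1']),0,0,0])
    p=cv2.undistortPoints(np.array([[[u,v]]],float),K,d)[0,0]
    P=c['pose']; return P[:3,3],P[:3,:3]@np.array([p[0],p[1],1])
def at(f,u,v,z):
    o,d=ray(f,u,v); return o+d*(z-o[2])/d[2]
def tri(f1,p1,f2,p2):
    o,d=ray(f1,*p1);q,e=ray(f2,*p2)
    s=np.linalg.lstsq(np.c_[d,-e],q-o,rcond=None)[0]
    a,b=o+d*s[0],q+e*s[1]; return (a+b)/2,np.linalg.norm(a-b)
def proj(f,X):
    c=np.load(f'pics/{f}.npz');P=np.linalg.inv(c['pose'])
    return cv2.projectPoints(np.array([X],float),cv2.Rodrigues(P[:3,:3])[0],P[:3,3],c['mtx'],np.array([float(c['k1']),0,0,0]))[0].ravel()
E
python3 - <<'E'
from h import *
for n in ['top','side','wrist']:
    c=snap(n,n+'0'); print(n,c['pose'].round(3).tolist())
a=[cv2.imread(f'pics/{n}0.png') for n in ['top','side']]
print(read_state())
E
```

```text
top [[-0.019, -0.988, 0.153, 0.408], [-1.0, 0.02, 0.004, 0.011], [-0.007, -0.153, -0.988, 1.224], [0.0, 0.0, 0.0, 1.0]]
side [[0.998, -0.041, 0.049, 0.509], [-0.063, -0.703, 0.709, -0.906], [0.005, -0.71, -0.704, 1.003], [0.0, 0.0, 0.0, 1.0]]
wrist [[0.384, 0.892, 0.238, 0.174], [0.923, -0.371, -0.1, 0.603], [-0.001, 0.258, -0.966, 0.383], [0.0, 0.0, 0.0, 1.0]]
{'time_s': 0.15, 'joint_positions': array([ 5.72089109e+01,  3.02699199e+01,  8.21388816e+01,  5.01003162e-04,
        6.76889643e+01, -1.02250981e+01]), 'qvel': array([ 0.0848988 , -0.1765819 , -0.1928992 ,  0.00667982,  0.09568959,
       -0.09081081]), 'tau': array([ 1.44296395e-03, -4.40431058e+01, -1.76843512e+01,  6.33584079e-02,
        5.51867473e-02, -9.73537180e-05]), 'position': array([0.23949241, 0.57670771, 0.22976578]), 'tcp_rot': array([[-9.23436739e-01,  3.83749558e-01, -9.30912893e-04],
       [ 3.83750561e-01,  9.23435684e-01, -1.43005055e-03],
       [ 3.10856916e-04, -1.67779957e-03, -9.99998544e-01]]), 'force': array([ 0.77649298, -0.03887589,  0.41301075]), 'moment': array([-0.00268085,  0.03446493, -0.06119092]), 'grasp_force': 0.0, 'opening': 0.9968838658351178}
```

View pics/top0.png

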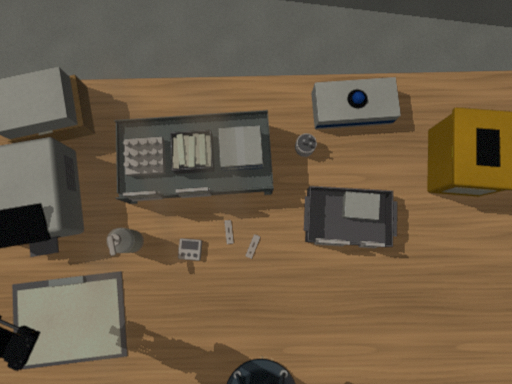

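View pics/side0.png

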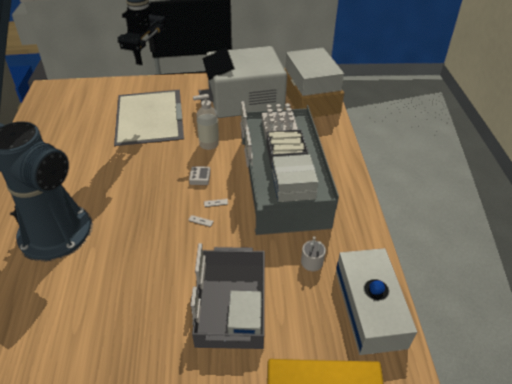

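The top view shows the shelf at the top left: tubes at (143,155), swabs at (191,150), kits at (240,147) with no label. The tray is around (350,217), with two holders on its lower (front) wall, the left one seemingly wider. I'll enlarge those regions.

Run:
```python
import cv2,numpy as np
t=cv2.imread('pics/top0.png'); s=cv2.imread('pics/side0.png')
a=cv2.resize(t[180:255,295:405],(800,545),interpolation=cv2.INTER_CUBIC)
cv2.imwrite('pics/c1.png',a)
b=cv2.resize(t[105:205,110:280],(800,471),interpolation=cv2.INTER_CUBIC)
cv2.imwrite('pics/c2.png',b)
c=cv2.resize(s[235:355,185:275],(450,600),interpolation=cv2.INTER_CUBIC)
d=cv2.resize(s[95:235,235:340],(350,467),interpolation=cv2.INTER_CUBIC)
o=np.zeros((600,800,3),np.uint8);o[:,:450]=c;o[:467,450:]=d
cv2.imwrite('pics/c3.png',o)
```

```text
(no output)
```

View pics/c1.png

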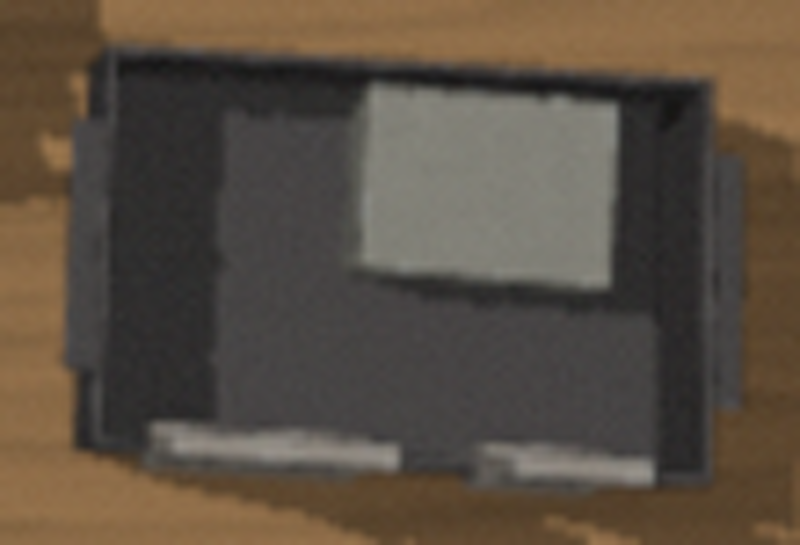

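View pics/c2.png

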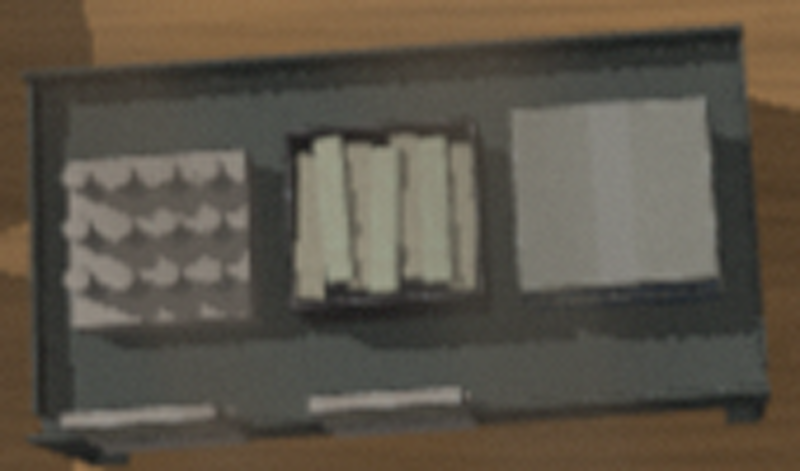

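View pics/c3.png

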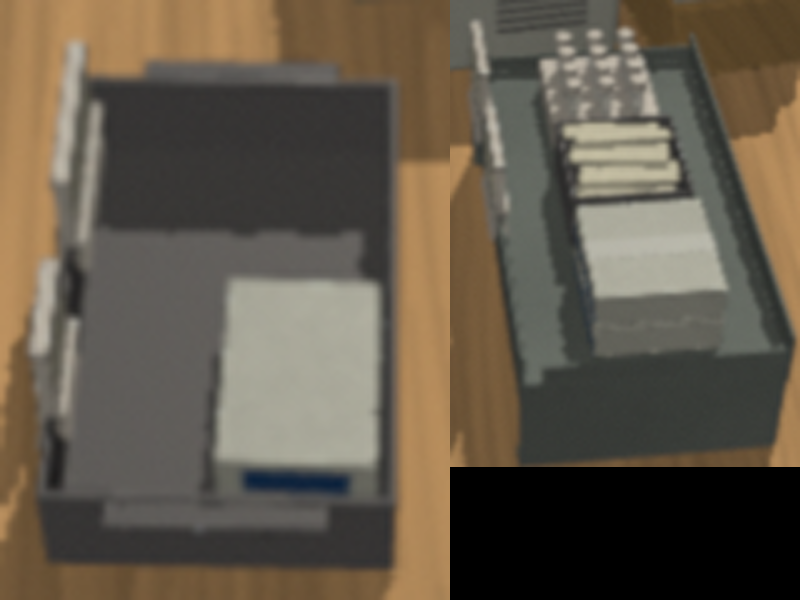

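The left holder (top crop x 150–400, y ≈425–470) is the wide one, and the narrow one is on the right. The kits are in the right third of the shelf, with the top face at crop (512–718, 100–290). The lip's right front corner is at about (765,395).

Run:
```python
from h import *
T=lambda u,v:(295+u/7.273,180+v/7.273)
S=lambda u,v:(110+u/4.706,105+v/4.706)
def show(n,p,z): print(n,(at('top0',*p,z)*1000).round(1))
for n,p in dict(BL=(105,52),BR=(712,80),FR=(712,482),FL=(95,447)).items(): show('tray'+n,T(*p),.062)
for n,p in dict(wl=(150,425),wr=(400,445),nl=(480,447),nr=(655,460)).items(): show(n,T(*p),.116)
for n,p in dict(kFL=(520,292),kFR=(720,285),kBR=(706,98),kBL=(512,108)).items(): show(n,S(*p),.164)
for n,p in dict(t1=(62,412),t2=(215,406),s1=(310,398),s2=(462,390)).items(): show(n,S(*p),.184)
for n,p in dict(lr=(765,400),ll=(38,415)).items(): show(n,S(*p),.130)
```

```text
trayBL [ 584.  -151.8   62. ]
trayBR [ 568.  -390.4   62. ]
trayFR [ 411.3 -379.1   62. ]
trayFL [ 429.3 -141.6   62. ]
wl [ 436.  -155.2  116. ]
wr [ 426.9 -247.1  116. ]
nl [ 425.6 -276.5  116. ]
nr [ 419.6 -340.6  116. ]
kFL [627.1  95.5 164. ]
kFR [628.8 -17.1 164. ]
kBR [737.9 -11.7 164. ]
kBL [734.4  99.2 164. ]
t1 [561.1 345.3 184. ]
t2 [562.7 261.4 184. ]
s1 [566.1 209.4 184. ]
s2 [568.9 126.1 184. ]
lr [567.9 -42.3 130. ]
ll [567.6 376.5 130. ]
```

Emit:
step_arm --pt "1 0.32 -1 0.16 -0.4" --pt "1 0.32 -1 0.16 -0.4" --pt "1 0.32 -1 0.16 -0.4" --pt "1 0.32 -1 0.16 -0.4" --pt "1 0.32 -1 0.16 -0.4" --pt "1 0.32 -1 0.16 -0.4" --pt "1 0.32 -1 0.16 -0.4" --pt "1 0.32 -1 0.16 -0.4" --pt "1 0.32 -1 0.16 -0.4"

```text
time_s: 1.05
position: [0.3198, 0.3267, 0.2705]
tcp_rot: [[0.084, 0.996, -0.0], [0.996, -0.084, -0.0], [-0.0, -0.0, -1.0]]
force: [-0.9, 0.0, 0.2]
opening: 0.996
grasp_force: 0.0
```

Emit:
step_arm --pt "1 0.4 -1 0 0" --pt "1 0.4 -1 0 0" --pt "1 0.4 -1 0 0" --pt "1 0.4 -1 0 0" --pt "1 0.4 -1 0 0" --pt "1 0.4 -1 0 0"

```text
time_s: 1.65
position: [0.4216, 0.0735, 0.2707]
tcp_rot: [[0.084, 0.996, 0.002], [0.996, -0.084, -0.001], [-0.001, 0.002, -1.0]]
force: [1.0, 0.4, 0.7]
opening: 1.0
grasp_force: 0.0
```

Emit:
step_arm --pt "1 0.02 -1 -0.1 0" --pt "1 0.02 -1 -0.1 0" --pt "1 0.02 -1 -0.1 0" --pt "1 0.02 -1 -0.1 0" --pt "1 0.02 -1 -0.1 0" --pt "1 0.02 -1 -0.1 0" --pt "1 0.02 -1 -0.1 0"

```text
time_s: 2.35
position: [0.4243, -0.1737, 0.2451]
tcp_rot: [[0.083, 0.997, -0.001], [0.997, -0.083, 0.001], [0.001, -0.001, -1.0]]
force: [-0.2, -0.7, -0.2]
opening: 1.0
grasp_force: 0.0
```

Run:
```python
from h import *
snap('wrist','w1'); s=read_state(); print(s['time_s'],s['position'],s['tcp_rot'].round(3).tolist(),s['joint_positions'].round(1))
i=cv2.imread('pics/w1.png');cv2.imwrite('pics/w1b.png',cv2.resize(i,(800,600)))
```

```text
2.4 [ 0.42410982 -0.17231161  0.24516002] [[0.081, 0.997, -0.001], [0.997, -0.081, 0.002], [0.001, -0.001, -1.0]] [-36.2  16.2 104.1   0.   59.8 -31.6]
```

View pics/w1b.png

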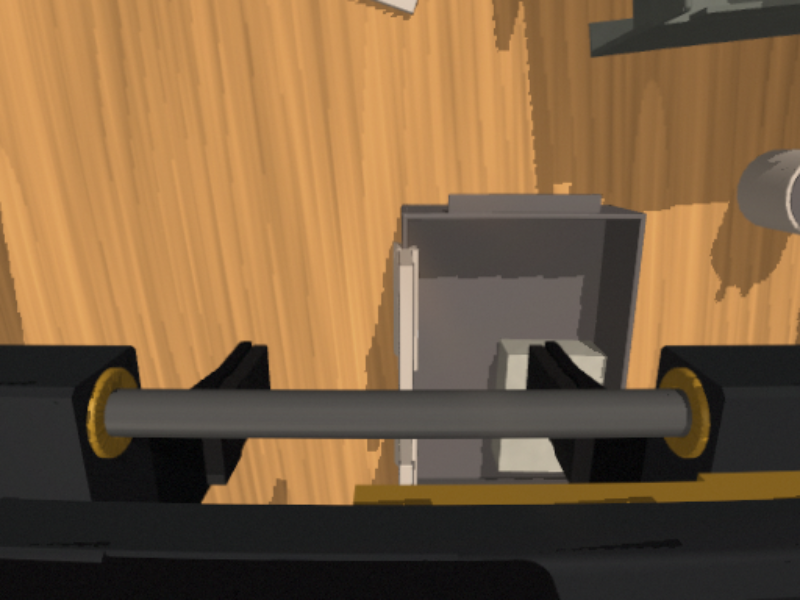

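The wrist view shows the wide holder's frame top as a thin strip, x 399–413 px, from y = 263 (its +y end) down behind the gripper's shaft. The tray's +y wall is at y ≈ 207, with its front corner at (403,207).

Run:
```python
from h import *
i=cv2.imread('pics/w1.png').astype(int)
for v in (172,180,200,220,240,247,290,300): print(v,[(u,int(i[v,u].sum()//3)) for u in range(250,272)])
for p,z in [((399,263),.116),((413,263),.116),((399,388),.116),((412,388),.116),((403,207),.062),((644,214),.062),((400,465),.116),((412,465),.116)]:
    print(p,(at('w1',p[0]*.64,p[1]*.64,z)*1000).round(1))
```

```text
172 [(250, 105), (251, 108), (252, 115), (253, 115), (254, 114), (255, 122), (256, 185), (257, 189), (258, 190), (259, 188), (260, 187), (261, 188), (262, 188), (263, 185), (264, 128), (265, 166), (266, 179), (267, 153), (268, 78), (269, 78), (270, 78), (271, 78)]
180 [(250, 102), (251, 106), (252, 113), (253, 114), (254, 115), (255, 120), (256, 185), (257, 189), (258, 189), (259, 187), (260, 188), (261, 189), (262, 188), (263, 184), (264, 124), (265, 167), (266, 178), (267, 150), (268, 106), (269, 105), (270, 105), (271, 104)]
200 [(250, 100), (251, 103), (252, 112), (253, 111), (254, 115), (255, 96), (256, 187), (257, 193), (258, 194), (259, 192), (260, 192), (261, 191), (262, 191), (263, 186), (264, 118), (265, 170), (266, 180), (267, 150), (268, 104), (269, 104), (270, 104), (271, 103)]
220 [(250, 104), (251, 102), (252, 112), (253, 111), (254, 114), (255, 98), (256, 185), (257, 193), (258, 194), (259, 194), (260, 193), (261, 193), (262, 194), (263, 185), (264, 117), (265, 193), (266, 179), (267, 130), (268, 100), (269, 101), (270, 100), (271, 101)]
240 [(250, 104), (251, 103), (
[... 598 characters left out ...]
, (258, 141), (259, 140), (260, 141), (261, 142), (262, 142), (263, 147), (264, 199), (265, 190), (266, 163), (267, 89), (268, 100), (269, 100), (270, 99), (271, 100)]
300 [(250, 95), (251, 96), (252, 96), (253, 95), (254, 96), (255, 103), (256, 184), (257, 193), (258, 193), (259, 193), (260, 193), (261, 193), (262, 192), (263, 177), (264, 104), (265, 154), (266, 163), (267, 99), (268, 101), (269, 99), (270, 101), (271, 98)]
(399, 263) [ 425.8 -161.9  116. ]
(413, 263) [ 433.5 -162.6  116. ]
(399, 388) [ 419.6 -236.8  116. ]
(412, 388) [ 427.2 -237.5  116. ]
(403, 207) [ 430.5 -136.7   62. ]
(644, 214) [ 586.2 -153.5   62. ]
(400, 465) [ 415.9 -288.8  116. ]
(412, 465) [ 423.3 -289.4  116. ]
```

Emit:
step_arm --pt "1 0.006 -0.124 0 0" --pt "1 0.006 -0.124 -0.2 0" --pt "1 0.006 -0.124 -0.4 0" --pt "1 0.006 -0.124 -0.55 0" --pt "1 0.006 -0.124 -0.66 0" --pt "1 0.006 -0.124 -0.66 0" --pt "1 0.006 -0.124 -0.66 0"

```text
time_s: 3.1
position: [0.4264, -0.2023, 0.0809]
tcp_rot: [[0.077, 0.997, -0.001], [0.997, -0.077, 0.001], [0.001, -0.001, -1.0]]
force: [-0.3, 0.4, -0.8]
opening: 1.003
grasp_force: 0.0
```

Emit:
step_arm --pt "-1 0 0 0 0" --pt "-1 0 0 0 0" --pt "-1 0 0 0 0" --pt "-1 0 0 0 0" --pt "-1 0 0 0 0" --pt "-1 0 0 0 0" --pt "-1 0 0 0 0" --pt "-1 0 0 0 0" --pt "-1 0 0 0 0" --pt "-1 0 0 0 0"

```text
time_s: 4.1
position: [0.4263, -0.2038, 0.0805]
tcp_rot: [[0.08, 0.997, -0.0], [0.997, -0.08, 0.0], [0.0, -0.0, -1.0]]
force: [-0.6, -0.0, -0.4]
opening: 0.17
grasp_force: 0.0
```

Emit:
step_arm --pt "-1 0 0 0 0" --pt "-1 0 0 0 0" --pt "-1 0 0 0 0" --pt "-1 0 0 0 0" --pt "-1 0 0 0 0"

```text
time_s: 4.6
position: [0.4263, -0.2038, 0.0805]
tcp_rot: [[0.08, 0.997, -0.0], [0.997, -0.08, 0.0], [0.0, -0.0, -1.0]]
force: [1.4, 0.7, -2.5]
opening: 0.089
grasp_force: 30.0
```

Emit:
step_arm --pt "-1 0 0 0.04 0" --pt "-1 0 0 0.08 0" --pt "-1 0 0 0.12 0" --pt "-1 0 0 0.16 0" --pt "-1 0 0 0.2 0" --pt "-1 0 0 0.35 0" --pt "-1 0 0 0.5 0" --pt "-1 0 0 0.65 0" --pt "-1 0 0 0.72 0" --pt "-1 0 0 0.72 0"

```text
time_s: 5.6
position: [0.4276, -0.2048, 0.2639]
tcp_rot: [[0.079, 0.997, 0.006], [0.997, -0.079, -0.005], [-0.004, 0.006, -1.0]]
force: [-0.4, -0.1, -0.2]
opening: 0.092
grasp_force: 30.0
```

Emit:
step_arm --pt "-1 0.1 0.15 0 0.037" --pt "-1 0.2 0.35 0 0.037" --pt "-1 0.3 0.5 0 0.037" --pt "-1 0.4 0.65 0 0.037" --pt "-1 0.5 0.8 0 0.037" --pt "-1 0.5 0.9 0 0.037" --pt "-1 0.5 0.94 0 0.037" --pt "-1 0.5 0.94 0 0.037" --pt "-1 0.5 0.94 0 0.037" --pt "-1 0.5 0.94 0 0.037"

```text
time_s: 6.6
position: [0.5509, 0.0297, 0.2604]
tcp_rot: [[-0.035, 0.999, -0.001], [0.999, 0.035, -0.0], [-0.0, -0.001, -1.0]]
force: [0.6, 0.1, -0.6]
opening: 0.085
grasp_force: 30.0
```

Run:
```python
from h import *
snap('wrist','w2');snap('side','s2');snap('top','t2'); s=read_state(); print(s['time_s'],s['position'],s['tcp_rot'].round(3).tolist(),s['joint_positions'].round(1),s['force'],s['opening'])
i=cv2.imread('pics/w2.png');cv2.imwrite('pics/w2b.png',cv2.resize(i,(800,600)))
```

```text
6.75 [0.55122652 0.02993397 0.26065226] [[-0.035, 0.999, 0.0], [0.999, 0.035, -0.0], [-0.0, 0.0, -1.0]] [ -8.5  22.6  90.6  -0.   66.8 -10.5] [-0.04811899  0.14149701 -0.18945937] 0.08981061377488268
```

View pics/w2b.png

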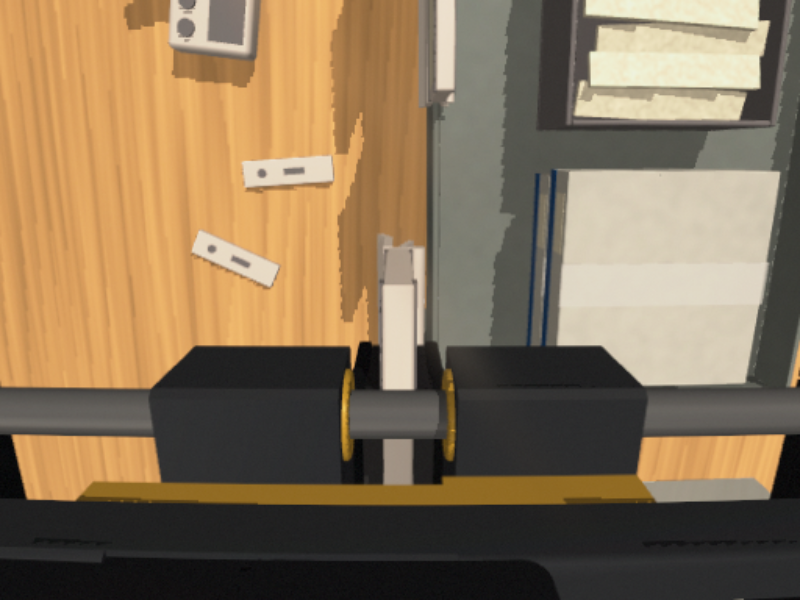

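The wrist view shows the held holder, frame top strip at x 384–414 and its +y end at y ≈ 283. The lip's front edge is at x ≈ 428, y 105–345. The kit top has its +y edge at y ≈ 170 (x 562–780) and its -y edge at y ≈ 385.

Run:
```python
from h import *
i=cv2.imread('pics/w2.png').astype(int)
for v in (20,50,75,100,130,160,190,215): print(v,[int(i[v,u].sum()//3) for u in range(262,295)])
A=lambda u,v,z:(at('w2',u*.64,v*.64,z)*1000).round(1)
print('kit+yF',A(562,170,.164),'kit+yB',A(780,172,.164),'kit-yB',A(750,385,.164))
print('swab end',A(434,94,.184),A(454,100,.184))
for v in (115,200,330): print('lip',A(429,v,.130))
print('held',A(385,283,.2965),A(414,283,.2965),A(385,340,.2965),A(414,340,.2965))
```

```text
20 [117, 118, 118, 115, 115, 119, 127, 127, 127, 121, 111, 109, 99, 110, 109, 108, 113, 159, 209, 220, 222, 222, 220, 221, 221, 220, 219, 220, 206, 157, 127, 129, 130]
50 [115, 117, 122, 125, 125, 127, 127, 127, 127, 123, 113, 131, 98, 109, 107, 90, 100, 165, 214, 219, 220, 219, 219, 219, 218, 218, 218, 215, 184, 129, 126, 128, 127]
75 [126, 124, 124, 126, 126, 123, 120, 119, 119, 120, 115, 75, 64, 63, 63, 81, 87, 85, 81, 90, 89, 88, 99, 127, 126, 126, 127, 128, 126, 129, 128, 128, 127]
100 [123, 125, 126, 124, 121, 119, 117, 116, 119, 119, 116, 79, 66, 70, 74, 104, 119, 122, 114, 111, 125, 124, 124, 124, 124, 124, 125, 125, 124, 124, 125, 123, 124]
130 [123, 123, 123, 122, 120, 115, 114, 117, 117, 116, 108, 72, 59, 59, 67, 103, 119, 122, 109, 111, 122, 122, 121, 121, 122, 121, 121, 122, 120, 121, 120, 118, 120]
160 [103, 111, 169, 202, 208, 212, 209, 203, 189, 165, 114, 77, 62, 62, 69, 107, 120, 120, 107, 121, 122, 121, 120, 120, 120, 120, 121, 121, 121, 120, 122, 121, 122]
190 [210, 201, 181, 125, 125, 187, 204, 196, 176, 154, 118, 79, 79, 80, 85, 114, 123, 122, 127, 125, 125, 124, 125, 124, 124, 123, 122, 122, 121, 122, 123, 123, 124]
215 [214, 202, 184, 110, 127, 212, 206, 197, 172, 97, 64, 67, 68, 71, 83, 117, 121, 119, 107, 126, 126, 126, 125, 126, 126, 126, 126, 126, 126, 125, 124, 125, 124]
kit+yF [625.6  95.4 164. ] kit+yB [732.1  99.5 164. ] kit-yB [740.5 -11.3 164. ]
swab end [562.5 124.5 184. ] [571.  122.5 184. ]
lip [563.8 120.  130. ]
lip [565.9  76.3 130. ]
lip [569.6   2.5 130. ]
held [546.4  70.6 296.5] [553.1  70.9 296.5] [546.8  56.7 296.5] [553.7  56.9 296.5]
```

Run:
```python
from h import *
i=cv2.imread('pics/w2.png').astype(float).sum(2)/3
def edge(row,lo,hi,lev,c=2):
    p=row[lo:hi]; 
    for k in range(len(p)-1):
        if (p[k]-lev)*(p[k+1]-lev)<0: return lo+k+(lev-p[k])/(p[k+1]-p[k])
pts=[]
for v in range(80,218):
    e=edge(i[v-1:v+2].mean(0),273,281,95)
    if e: pts.append(at('w2',e,v,.130))
pts=np.array(pts)*1000
for _ in range(3):
    k,b=np.polyfit(pts[:,1],pts[:,0],1); r=pts[:,0]-k*pts[:,1]-b; pts=pts[abs(r)<1]
print('lip front edge slope deg',-np.degrees(np.arctan(k)),'x at y=35',k*35+b,len(pts),r.std())
h=[]
for v in range(190,219):
    row=i[v]; l=edge(row,240,252,170); rr=edge(row,262,267,150)
    if l and rr: a=at('w2',l,v,.2965)*1000;c=at('w2',rr,v,.2965)*1000; h.append([*( (a+c)/2)[:2],c[0]-a[0]])
h=np.array(h);kk=np.polyfit(h[:,1],h[:,0],1);print('held mid x at y=30',np.polyval(kk,30),'yaw',-np.degrees(np.arctan(kk[0])),'thick',h[:,2].mean(),'std',h[:,2].std())
print([int(x) for x in i[160:192,256]])
# same measurement of frame strip in swab label
for v in (10,30,50):
    a=at('w2',edge(i[v],276,282,180),v,.184)*1000;c=at('w2',edge(i[v],286,295,180),v,.184)*1000;print('swab',a.round(1),c.round(1))
```

```text
lip front edge slope deg 2.6727149434290878 x at y=35 569.6536416079922 138 0.08621051536056057
held mid x at y=30 550.7752682857505 yaw 1.93102845568604 thick 7.2725650980137875 std 0.0358368064827312
[154, 155, 154, 154, 154, 154, 155, 156, 155, 155, 155, 155, 154, 155, 155, 155, 155, 155, 156, 156, 156, 155, 190, 210, 211, 211, 211, 211, 212, 212, 212, 213]
swab [562.1 154.8 184. ] [569.1 155.1 184. ]
swab [562.7 142.9 184. ] [569.6 143.2 184. ]
swab [563.2 130.8 184. ] [570.2 131.1 184. ]
```

Run:
```python
import cv2,numpy as np
t=cv2.imread('pics/s2.png')
cv2.imwrite('pics/s2b.png',cv2.resize(t[85:245,190:350],(600,600),interpolation=cv2.INTER_CUBIC))
```

```text
(no output)
```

View pics/s2b.png

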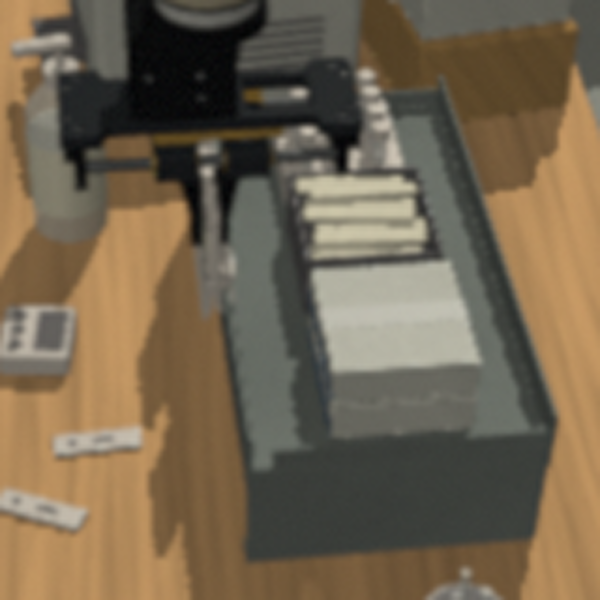

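The side crop shows the holder held upright just in front of the lip (holder at crop x ≈ 210, lip at x ≈ 225–245), level with the kits. I'll move it above the lip with the mouth about 8 mm clear, then measure again.

Emit:
step_arm --pt "-1 0.083 0.02 0 0.004" --pt "-1 0.083 0.02 0 0.004" --pt "-1 0.083 0.02 -0.1 0.004" --pt "-1 0.083 0.02 -0.2 0.004" --pt "-1 0.083 0.02 -0.27 0.004" --pt "-1 0.083 0.02 -0.308 0.004" --pt "-1 0.083 0.02 -0.308 0.004" --pt "-1 0.083 0.02 -0.308 0.004" --pt "-1 0.083 0.02 -0.308 0.004"

```text
time_s: 7.65
position: [0.5728, 0.036, 0.1847]
tcp_rot: [[-0.049, 0.999, 0.002], [0.999, 0.049, -0.0], [-0.0, 0.002, -1.0]]
force: [-0.4, 0.0, -0.5]
opening: 0.093
grasp_force: 30.0
```

Run:
```python
from h import *
snap('wrist','w3'); s=read_state(); print(s['time_s'],s['position'],s['tcp_rot'].round(4).tolist(),s['force'])
i=cv2.imread('pics/w3.png');cv2.imwrite('pics/w3b.png',cv2.resize(i[0:240,160:400],(600,600),interpolation=cv2.INTER_CUBIC))
```

```text
7.7 [0.57277602 0.03599721 0.18471278] [[-0.0491, 0.9988, 0.0023], [0.9988, 0.0491, -0.0003], [-0.0004, 0.0023, -1.0]] [ 0.82750508  0.59173721 -0.57527568]
```

View pics/w3b.png

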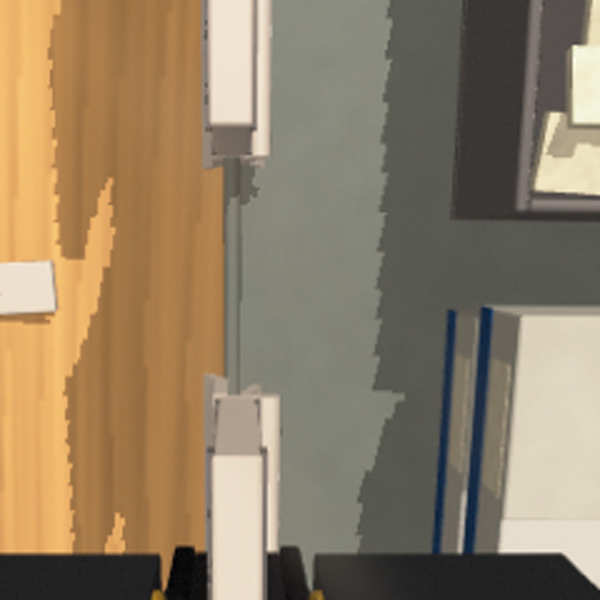

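The close crop shows the lip strip at x ≈ 226–240 running into the holder's mouth between the skirt (205) and the tongue (280). The holder's end face is at x 217–260 and the swab label strip is in line above.

Run:
```python
from h import *
i=cv2.imread('pics/w3.png').astype(float).sum(2)/3
print([int(x) for x in i[100,244:262]],[int(x) for x in i[140,244:262]])
print([int(x) for x in i[200,236:276]],[int(x) for x in i[30,236:272]])
def edges(v,lo,hi,a,b):
    r=i[v]; l=[lo+k+(a-r[lo+k])/(r[lo+k+1]-r[lo+k]) for k in range(hi-lo) if (r[lo+k]-a)*(r[lo+k+1]-a)<0]; return l
for v in (190,200,210):
    e=edges(v,238,270,170,0); print('held',[ (at('w3',x,v,.2205)*1000).round(1)[:2].tolist() for x in e])
for v in (10,30,45):
    e=edges(v,236,266,170,0); print('swab',[ (at('w3',x,v,.184)*1000).round(1)[:2].tolist() for x in e])
for v in (90,120,145):
    print('lip cols 249,256 ->',[(at('w3',x,v,.13)*1000).round(1)[:2].tolist() for x in (249,256)])
print('kit +y front', at('w3',160+520/2.5,314/2.5,.164)*1000,'held end',at('w3',255,453/2.5,.2205)*1000)
```

```text
[130, 129, 128, 125, 123, 109, 103, 120, 127, 126, 117, 101, 107, 130, 129, 129, 130, 130] [127, 126, 126, 123, 120, 108, 102, 121, 127, 124, 117, 106, 127, 127, 127, 127, 127, 128]
[123, 124, 125, 127, 127, 129, 128, 118, 126, 194, 216, 220, 220, 220, 220, 221, 221, 220, 219, 219, 220, 219, 219, 218, 219, 219, 217, 209, 192, 120, 131, 216, 212, 202, 180, 146, 128, 128, 128, 129] [126, 125, 123, 121, 127, 130, 126, 158, 201, 224, 224, 224, 224, 224, 225, 224, 224, 225, 224, 224, 224, 224, 225, 220, 192, 131, 148, 220, 225, 217, 204, 179, 143, 135, 135, 134]
held [[567.1, 73.4], [574.3, 73.7], [575.1, 73.8]]
held [[567.3, 69.6], [574.5, 69.9], [575.3, 69.9]]
held [[567.4, 65.7], [574.7, 66.0], [575.5, 66.1]]
swab [[562.6, 142.1], [570.0, 142.5], [570.8, 142.5]]
swab [[563.0, 134.2], [570.3, 134.5], [571.1, 134.6]]
swab [[563.3, 128.1], [570.6, 128.5], [571.5, 128.5]]
lip cols 249,256 -> [[565.8, 110.7], [570.0, 110.9]]
lip cols 249,256 -> [[566.6, 93.0], [570.9, 93.2]]
lip cols 249,256 -> [[567.3, 77.6], [571.6, 77.8]]
kit +y front [628.5973356   95.39069842 164.        ] held end [570.73036216  76.84991465 220.5       ]
```

Emit:
step_arm --pt "-1 -0.001 0 -0.02 0" --pt "-1 -0.001 0 -0.04 0" --pt "-1 -0.002 0 -0.06 0" --pt "-1 -0.003 0 -0.075 0" --pt "-1 -0.004 0 -0.09 0" --pt "-1 -0.004 0 -0.105 0" --pt "-1 -0.004 0 -0.12 0" --pt "-1 -0.004 0 -0.12 0"

```text
time_s: 8.5
position: [0.5715, 0.0361, 0.1532]
tcp_rot: [[-0.049, 0.999, 0.001], [0.999, 0.049, -0.0], [-0.0, 0.001, -1.0]]
force: [2.1, 0.5, -2.1]
opening: 0.089
grasp_force: 30.0
```

Emit:
step_arm --pt "-1 0 0 -0.006 0" --pt "-1 0 0 -0.012 0" --pt "-1 0 0 -0.016 0" --pt "-1 0 0 -0.016 0"

```text
time_s: 8.9
position: [0.5715, 0.0361, 0.1495]
tcp_rot: [[-0.049, 0.999, 0.001], [0.999, 0.049, -0.0], [-0.0, 0.001, -1.0]]
force: [2.4, -0.5, 1.1]
opening: 0.089
grasp_force: 30.0
```

Run:
```python
from h import *
s=read_state(); print(s['position'],s['force'],s['moment'],s['opening']); snap('wrist','w4')
i=cv2.imread('pics/w4.png');cv2.imwrite('pics/w4b.png',cv2.resize(i[0:240,160:400],(600,600),interpolation=cv2.INTER_CUBIC))
```

```text
[0.57152435 0.03611467 0.14952585] [ 2.38891227 -0.46996951  1.10562882] [-0.05210923 -0.38167047 -0.05979495] 0.08928434925486546
```

Emit:
step_arm --pt "-1 0 0 -0.004 0" --pt "-1 0 0 -0.004 0"

```text
time_s: 9.15
position: [0.5715, 0.0361, 0.1486]
tcp_rot: [[-0.049, 0.999, 0.001], [0.999, 0.049, -0.0], [-0.0, 0.001, -1.0]]
force: [3.0, 0.3, 0.6]
opening: 0.091
grasp_force: 30.0
```

Emit:
step_arm --pt "-1 0 0 -0.004 0" --pt "-1 0 0 -0.004 0"

```text
time_s: 9.35
position: [0.5715, 0.0361, 0.1484]
tcp_rot: [[-0.049, 0.999, 0.001], [0.999, 0.049, -0.0], [-0.0, 0.001, -1.0]]
force: [2.2, 0.9, 5.9]
opening: 0.089
grasp_force: 30.0
```

Emit:
step_arm --pt "-1 0 0 -0.004 0" --pt "-1 0 0 -0.004 0"

```text
time_s: 9.55
position: [0.5715, 0.0361, 0.1484]
tcp_rot: [[-0.049, 0.999, 0.002], [0.999, 0.049, -0.0], [-0.0, 0.002, -1.0]]
force: [-0.9, 0.4, 12.0]
opening: 0.092
grasp_force: 30.0
```

Emit:
step_arm --pt "-1 0 0 -0.003 0" --pt "-1 0 0 -0.003 0" --pt "-1 0 0 -0.003 0" --pt "-1 0 0 -0.003 0" --pt "-1 0 0 -0.003 0" --pt "-1 0 0 -0.003 0"

```text
time_s: 10.15
position: [0.5716, 0.0361, 0.1483]
tcp_rot: [[-0.049, 0.999, 0.002], [0.999, 0.049, -0.0], [-0.0, 0.002, -1.0]]
force: [-0.8, 0.6, 15.0]
opening: 0.088
grasp_force: 30.0
```

Run:
```python
from h import *
snap('wrist','w5');s=read_state(); print(s['position'],s['tcp_rot'].round(4).tolist(),s['force'],s['moment'],s['opening'],s['grasp_force'])
i=cv2.imread('pics/w5.png');cv2.imwrite('pics/w5b.png',cv2.resize(i[0:240,160:400],(600,600),interpolation=cv2.INTER_CUBIC))
```

```text
[0.57153359 0.03610889 0.14832988] [[-0.0493, 0.9988, 0.002], [0.9988, 0.0493, -0.0004], [-0.0005, 0.002, -1.0]] [-0.38443516  0.1639879  16.22954847] [ 0.05038435  0.29360523 -0.0892546 ] 0.08866145286593088 30.00241979956627
```

View pics/w5b.png

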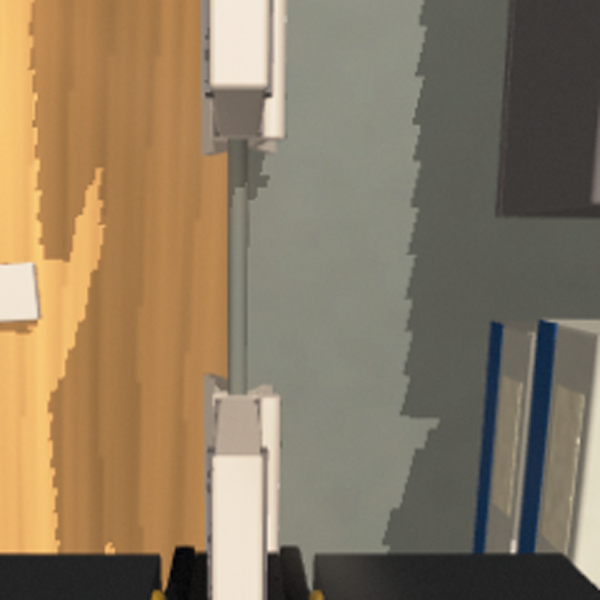

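The holder straddles the lip in line with and at the same height as the swab label. It looks unchanged in the grip (end still at y ≈ 453), with a hard stop and a steady push of about 16 N.

```bash
python3 -c "
from rig import *
print(hand_in())"
```

```text
the job is handed in; nothing more can be done
None
```

The wide label holder is fully home on the shelf lip in front of the test-kit cartons, still gripped at 30 N and pressed down at about 16 N, and the job is handed in; the verdict was not shown.

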